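Make up a tub of door fittings on the counter scale

ROBOT

A 6-joint arm with a two-finger parallel gripper is mounted at the origin on the work surface. World frame = base frame: x ahead of the robot, y to its left, z up, the work surface at z = 0. Lengths are in m, angles in rad, forces in N, time in s.
With the tool pointing down it reaches from about 0.35 to 0.875 m from the base axis. Payload 4.2 kg.
Tool frame: the origin (TCP) lies between the finger pads; the fingertips stand r.tip_reach ahead of it and the grasp point (between the pads) lies 3 mm ahead of it (r.tip_reach is the distance from the TCP to the fingertips, in m); y points along the fingers, x is the direction in which the jaws open and shut, and the axes are right-handed (so a half turn about y gives the same grasp; the last joint's range is limited). The gripper opens to 85 mm and grips with 20 to 120 N. Pads are 22 mm wide; open, the fingers measure 114 mm over their backs; the gripper's body (76 mm by 85 mm) begins 54 mm behind the grasp point. The pads swing forward as they close: fully open they stand 13 mm farther back than shut.
Start: joints at [-0.968, 0.385, 0.008, 0, -1.194, -0.259], TCP at [0.211, -0.588, 0.253] pointing down, gripper open.
Joint ranges: [-3.14, 3.14], [-1.21, 2.06], [-1.07, 1.41], [-3.16, 2.05], [-2.99, -0.16], [-3.1, 3.1]. Speed limits (rad/s): [2.79, 2.79, 3.14, 3.14, 3.14, 3.14].

INTERFACE

Orientations are given as a unit quaternion [w, x, y, z].
In Python, from bench import r gives the robot as it stands.
- The arm moves only by the shell command python3 -m jog 'ROWS' [OPENING] [FORCE]. ROWS is JSON, one flat list of numbers, 6 for each row, row after row: the shift along the tool's x, y, z each as a share of 0.5 m, from -1 to 1, then the turn, a rotation vector about the tool's x, y, z each as a share of 60 degrees, from -1 to 1. A call has 1 to 20 rows; each row is the pose to reach, as a shift and turn from the pose commanded when the call began, along the tool's axes at that moment; what a row does not reach only later rows make up. A row lasts 1/10 s, in which the tool goes at most 50 mm and 8.59 degrees, less where a joint would pass 70% of its speed; a pose out of reach is approached as far as the arm can. A call with a number of a shift or a turn outside -1 to 1 is refused whole. A call with a gripper value outside its range is refused whole. OPENING is the opening, from -1 (shut) to 1 (fully open), so that 0 is half open, set as the call begins (- or left out, the last holds). The fingers move at their own pace and stop on an object; FORCE is the grip in N (left out, the last holds). Time passes only in rows, so rows that repeat a pose let the fingers close. It gives the time, the measured TCP pose, the force and the opening at its end, in the units of the state.
- r.get_state(): the state, without advancing time (a new reading comes with each control period).
- r.snapshot(name): name is "scene" or "top"; returns a dict with "color" (384x512x3 uint8, blue, green, red), "range_z" (384x512 float32, m along the optical axis (not along the pixel's ray), 0 where there is no reading), "fx", "fy", "cx", "cy" (pixels), "camera_from_world" (4x4, takes a point from world to camera coordinates). Camera axes: x right, y down, z forward; pixel columns grow to the right and rows downward; lengths in m; the calibration is good to about 2 mm. A picture is of the moment at which its call begins.
- r.job_done(): hands the job in, once; it reports no verdict.
The state is a dict: "time": time; "q": joint angles; "dq": joint speeds; "tau": joint torques, N m; "position": TCP position; "ee_rot": TCP orientation; "ft_force": force on the tool from outside, world axes, zero at the start; "moment": the same for the moment, N m; "width": finger opening in m.
Only numpy, scipy, OpenCV 4.12 (cv2) and the standard library are available. Lean on these libraries where they do the work, as an engineer would, in place of code of your own. Each camera call takes 0.05 s, during which the arm holds its last target. There are 200 camera calls.

TASK

Make up this customer's order of door fittings on the counter scale. First stand the empty yellow tub in the middle of the scale's steel platter, let go of it, and press the blue tare button right down; only then put every metal fitting lying on the counter (brass pulls, hinge, bolt, padlock: however many there are) into the tub. Last, set the red lid on the tub, knob up, so that it sits fully home and level on the rim; leave the closed tub standing in the middle of the platter and do not disturb the glue bottle, the spray can or the tape roll.

Things in the scene. Friction and masses are not known exactly. Their poses are not given: they have to be found in the camera images.
- scale: Fixed counter scale, white, with a steel platter. Origin on the counter straight below the platter's centre; z up; the keypad end with display and blue button points along its -x. White body 260 x 180 mm (x -175 to +85), 45 mm high; steel platter 166 x 176 mm, top 55 mm up. It does not move when loaded.
- platter (a point): Centre of the platter's flat top, 55 mm above the counter.
- tare (a joint): The blue tare button on the scale's keypad, pressed downwards: 0 = up, 0.006 = fully down (m). Spring, about 5 N when fully down; comes back up by itself. The tare counts once it is at least 4 mm down.
- tare_top (a point): Centre of the top of the blue tare button (28 mm across) when it is up; moves with the button.
- tub: Loose open yellow tub, round, 132 mm across, 85 high, walls 4 (inner radius 62), floor 5 thick, about 0.18 kg. Origin: centre of underside, z up. Two solid lugs outside the wall at its +y and -y, 32 wide along x, out to radius 76, from 50 to 82 mm above the underside; wall plus lug (radius 62 to 76, 14 thick) can be gripped from above with one finger inside the tub.
- tub_rim (a point): Centre of the tub's mouth at rim height, 85 mm above the tub's origin; turns with the tub.
- lid: Loose red lid, 0.14 kg, starts knob up on the counter. Origin: centre of its underside, z up. From below: plug disc 114 mm across, 8 high, that enters the tub's mouth; flange 144 mm across, 6 thick (8 to 14 mm above origin) that rests on the rim; black knob, an upright cylinder 26 mm across, 14 to 44 mm above origin.
- lid_seat (a point): Centre of the underside of the lid's flange, 8 mm above the lid's origin: level with the point tub_rim when seated.
- pull_a: Brass bridge-shaped door pull, 84 mm long (x), 14 mm wide (y), 28 mm high (z), about 0.09 kg: a bar 10 mm thick on two feet. Origin at the centre of the underside between the feet. None if absent.
- pull_b: A second brass door pull, the same as the first: 84 x 14 x 28 mm, origin at the centre of the underside. None if absent.
- hinge: Folded steel door hinge lying flat, 84 mm long (x), 34 mm wide (y) and a knuckle on its +y edge that reaches to y = +24 mm (look only; the solid part is 34 mm wide), 12 mm thick (z), about 0.11 kg. Origin at the centre of the underside. None if absent.
- bolt: Pale grey metal barrel bolt: base plate 84 mm long (x), 32 mm wide (y), 5 mm thick, with a housing 44 x 22 mm on the middle up to 22 mm height and a brass rod through it. Origin at the centre of the underside. About 0.1 kg. None if absent.
- padlock: Brass padlock lying flat, 22 mm thick (z). Brass body from x = -37 to +9 mm, 42 mm wide (y); steel shackle on to x = +38 mm. Origin on the underside 14 mm towards the shackle (+x) from the middle of the brass body. About 0.18 kg. None if absent.
- glue: Bystander: yellow glue bottle with red cap, 50 mm across, 140 mm high, standing. Origin at the centre of its underside.
- spray: Bystander: blue spray can, 52 mm across, 150 mm high, standing. Origin at the centre of its underside.
- tape: Bystander: blue tape roll lying flat, 80 mm across, 45 mm high. Origin at the centre of its underside.
Things that resemble listed ones, but are neither listed nor needed, are in the scene too. What is meant by the tub is not green or turquoise, and is the larger of those in its own colour.

How it is judged:
By the outcome, as a careful person would: the job done as asked, in the order asked, and still so for the second after the job is handed in, with the robot touching nothing.
Of pull_a, pull_b, hinge, bolt, padlock only 3 to 5 are there at a start; the rules pass over those that are not, and their reading is None.
At some moment in a run one of pull_a, pull_b, hinge, bolt, padlock, lid may be knocked a few centimetres aside while the robot is not near it.
Once in a run the grip may slacken for a moment while it holds something.
It also fails if it takes over 210 s, if anything falls off the work surface, if the arm or the gripper's body presses on something with over 40 N, if the wrist force passes 120 N, or if a joint passes its speed limit or range.

## Working session

There is one attempt and no reset: what is moved stays moved. The work goes in short steps, Python scripts to look and compute and a shell command to move; the robot and the scene stay as the last step left them, time stands still between calls to the robot, and variables do not carry over. Pictures are saved under pics/ and viewed, about 12 in all and at most 16, crops included, and the job is handed in when it is done.

```bash
ls; mkdir -p pics; python3 - <<'E'
from bench import r
import cv2,numpy as np
print(r.get_state(), r.tip_reach)
for n in("scene","top"):
    s=r.snapshot(n); np.savez(f"pics/{n}0.npz",**s); cv2.imwrite(f"pics/{n}0.png",cv2.resize(s["color"],(800,600),interpolation=cv2.INTER_CUBIC))
    print(n,s["fx"],s["fy"],s["cx"],s["cy"]);print(np.round(s["camera_from_world"],4))
E
```

```text
pics
{'time': 0.0, 'q': array([-9.68387545e-01,  3.85558111e-01,  6.59889613e-03, -4.95351365e-04,
       -1.19400205e+00, -2.58583095e-01]), 'dq': array([-4.31036271e-04,  4.64775043e-06,  1.82734749e-03, -2.27574585e-04,
       -1.22938718e-04, -1.44415321e-03]), 'tau': array([ 5.26047425e-04, -3.92287660e+01,  1.88409108e+01,  4.18636233e+00,
       -4.60029056e-03, -2.75207334e-06]), 'position': array([ 0.21050349, -0.58790192,  0.2522106 ]), 'ee_rot': array([-0.40780975,  0.40648745,  0.57854438, -0.57770715]), 'ft_force': array([ 0.23772945, -0.95942346,  0.00528383]), 'moment': array([ 0.07709273,  0.03263595, -0.00652518]), 'width': 0.08515657472094378} 0.022
scene 489.2476574298897 489.2476574298897 250.5321002555739 193.12998558625955
[[ 0.7456  0.6663 -0.0055 -0.4395]
 [ 0.5044 -0.5698 -0.6487 -0.1559]
 [-0.4354  0.4809 -0.761   1.6061]
 [ 0.      0.      0.      1.    ]]
top 390.31257919794245 390.31257919794245 257.6753876252999 188.84410485717245
[[-0.0207 -0.9995 -0.0257  0.1114]
 [-0.9949  0.0231 -0.0984  0.5066]
 [ 0.099   0.0235 -0.9948  1.2185]
 [ 0.      0.      0.      1.    ]]
```

View pics/top0.png

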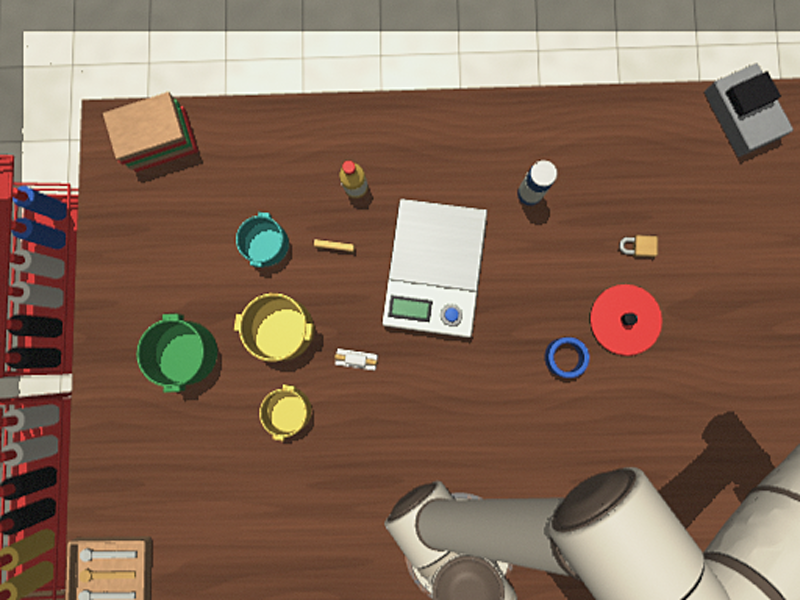

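View pics/scene0.png

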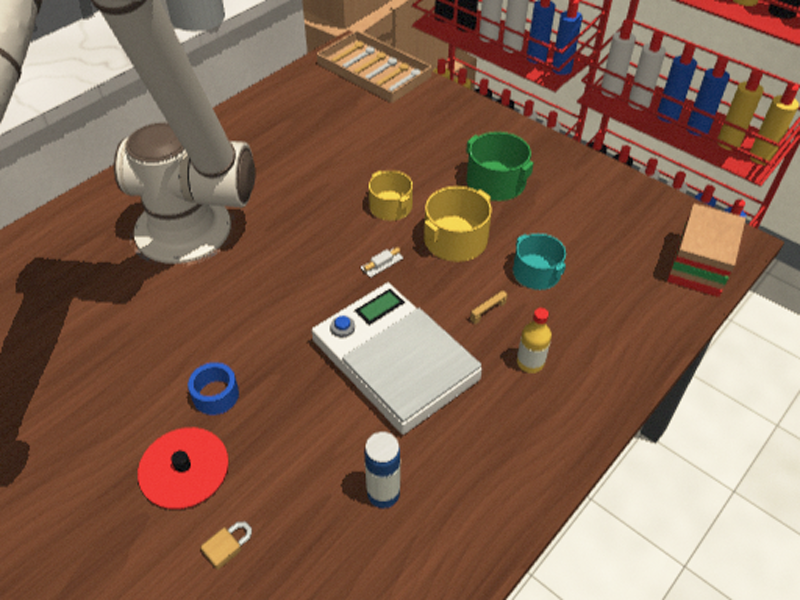

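Three fittings are visible, at these top-image pixels (800 px wide): pull (335,246), bolt (356,360) and padlock (640,245). The yellow tub is at (275,330), the lid at (627,320), the scale at (437,270) with its button at (451,315). The glue, spray can and tape are clear to see, and the small yellow, teal and green tubs are decoys.

```bash
cat > h.py <<'E'
from bench import r
import cv2,numpy as np
def cloud(s):
    z=s["range_z"].astype(float); v,u=np.mgrid[:z.shape[0],:z.shape[1]]
    P=np.stack([(u-s["cx"])*z/s["fx"],(v-s["cy"])*z/s["fy"],z],-1)
    T=np.linalg.inv(s["camera_from_world"]); W=P@T[:3,:3].T+T[:3,3]; W[z==0]=np.nan
    return W
def pix(s,p,k=1.5625):
    c=s["camera_from_world"]@np.r_[p,1]; return (k*(s["fx"]*c[0]/c[2]+s["cx"]),k*(s["fy"]*c[1]/c[2]+s["cy"]))
def region(s,W,box,zmin,zmax):  # box in 800x600 px u0,v0,u1,v1
    b=[int(x/1.5625) for x in box]; m=np.zeros(W.shape[:2],bool); m[b[1]:b[3],b[0]:b[2]]=1
    return m&(W[...,2]>zmin)&(W[...,2]<zmax)
def rect(p):
    (c,sz,a)=cv2.minAreaRect((p[:,:2]*1000).astype(np.float32)); return np.round(c,1),np.round(sz,1),round(a,1)
def circ(p):
    A=np.c_[2*p[:,:2],np.ones(len(p))]; x=np.linalg.lstsq(A,(p[:,:2]**2).sum(1),rcond=None)[0]; return x[:2],np.sqrt(x[2]+x[0]**2+x[1]**2)
def move(x,y,z,yaw):
    """shift in tool axes (shares of .5 m) and turn (shares of 60deg) to a downward pose; yaw= world angle deg of jaw (tool x) axis, mod 180"""
    from scipy.spatial.transform import Rotation as R
    st=r.get_state(); q=st["ee_rot"]; R0=R.from_quat(np.r_[q[1:],q[0]])
    best=None
    for k in range(-2,3):
        a=np.radians(yaw+180*k); X=np.array([np.cos(a),np.sin(a),0]); Z=np.array([0,0,-1.]); Y=np.cross(Z,X)
        rv=(R0.inv()*R.from_matrix(np.c_[X,Y,Z])).as_rotvec()
        if best is None or np.linalg.norm(rv)<np.linalg.norm(best): best=rv
    d=R0.inv().apply(np.array([x,y,z])-st["position"])
    print("pos",np.round(st["position"],4),"shift",np.round(d/.5,4),"turn",np.round(best/np.radians(60),4))
    print(" toolX",np.round(R0.apply([1,0,0]),4),"toolY",np.round(R0.apply([0,1,0]),4),"toolZ",np.round(R0.apply([0,0,1]),4),"q",np.round(st["q"],2),"w",round(st["width"],4),"F",np.round(st["ft_force"],1),"t",round(st["time"],2))
E
python3 - <<'E'
from h import *
D=lambda n:dict(np.load(f"pics/{n}0.npz"))
s=D("top");W=cloud(s)
for n,b,z0,z1 in [("pull",(300,225,370,265),.012,.04),("bolt",(325,335,390,380),.003,.04),("bolthi",(325,335,390,380),.013,.04),("padlock",(600,225,670,265),.008,.04),("platter",(380,195,490,340),.05,.06),("scalebody",(375,195,495,345),.03,.05),("lidflange",(580,275,670,365),.008,.02),("knob",(580,275,670,365),.035,.06),("tubrim",(230,285,318,368),.082,.09),("tublug",(225,285,322,368),.07,.0835),("tape",(540,330,595,385),.035,.06),("glue",(335,155,375,205),.05,.2),("spray",(510,150,560,210),.05,.2)]:
    m=region(s,W,b,z0,z1);p=W[m]
    if len(p)<5: print(n,len(p));continue
    print(n,len(p),"rect c,size,ang",*rect(p),"z",np.round(np.nanpercentile(p[:,2],[5,50,95]),4),"circ",np.round(circ(p),4) if n in("tape","knob","lidflange","tubrim") else "")
c=s["color"].astype(int)
bl=(c[...,0]>c[...,2]+60)&region(s,W,(430,295,475,335),.03,.08); print("button",np.round(np.nanmean(W[bl],0),4),bl.sum(),np.round(np.nanpercentile(W[bl][:,2],[10,90]),4))
rim=region(s,W,(225,280,325,370),.076,.095);p=W[rim]
# robust circle
q=p
for _ in range(5):
    ce,ra=circ(q); d=np.hypot(*(p[:,:2]-ce).T); q=p[(abs(d-.064)<.004)]
print("rim",ce,ra); far=p[d>.069]; print("lug angle",np.degrees(np.arctan2(*(far[:,:2]-ce).T[::-1])).round()[:60])
# small image grab of padlock colours
E
```

```text
pull 119 rect c,size,ang [618.2 241.4] [81.8 14.9] 80.6 z [0.02   0.0271 0.0311] circ 
bolt 323 rect c,size,ang [386.8 199.4] [129.8  89.9] 88.9 z [0.0033 0.0071 0.0237] circ 
bolthi 141 rect c,size,ang [382.6 200.9] [83.8 21.5] 80.9 z [0.015  0.0198 0.0249] circ 
padlock 260 rect c,size,ang [ 605.5 -393.8] [93.9 48.8] 84.6 z [0.0113 0.021  0.0256] circ 
platter 2950 rect c,size,ang [564.7  35.1] [175.9 255.6] 81.0 z [0.051  0.0547 0.0584] circ 
scalebody 1567 rect c,size,ang [564.3  35.2] [180.3 259.4] 81.0 z [0.0404 0.0453 0.0493] circ Traceback (most recent call last):
  File "<stdin>", line 7, in <module>
    return _wrapfunc(a, 'round', decimals=decimals, out=out)
    return _wrapit(obj, method, *args, **kwds)
    conv = _array_converter(obj)
ValueError: setting an array element with a sequence. The requested array has an inhomogeneous shape after 1 dimensions. The detected shape was (2,) + inhomogeneous part.
```

```bash
python3 - <<'E'
from h import *
D=lambda n:dict(np.load(f"pics/{n}0.npz"))
s=D("top");W=cloud(s); c=s["color"].astype(int)
for n,b,z0,z1 in [("lidflange",(580,275,670,365),.006,.022),("knob",(580,275,670,365),.035,.06),("tape",(540,330,595,385),.035,.06),("glue",(335,155,375,205),.05,.2),("spray",(510,150,560,210),.05,.2)]:
    p=W[region(s,W,b,z0,z1)]; print(n,len(p),*rect(p),"z",np.round(np.nanpercentile(p[:,2],[5,50,95]),4),"mean",p.mean(0).round(4))
bl=(c[...,0]>c[...,2]+60)&region(s,W,(430,295,475,335),.03,.08); print("button",np.round(np.nanmean(W[bl],0),4),bl.sum(),np.round(np.nanpercentile(W[bl][:,2],[10,90]),4))
a=np.radians(-9);o=np.array([.6089,.0281]);R=np.array([[np.cos(a),-np.sin(a)],[np.sin(a),np.cos(a)]]);print("button in scale",R.T@(np.nanmean(W[bl],0)[:2]-o))
# platter: steel boundary at scale x -83..83 check
p=W[region(s,W,(225,280,325,370),.074,.097)];q=p
for _ in range(8):
    ce,ra=circ(q); d=np.hypot(*(p[:,:2]-ce).T); q=p[(abs(d-.064)<.0045)]
print("rim",ce,ra,len(q)); far=p[(d>.069)&(d<.085)]; print("lugs",np.degrees(np.arctan2(*(far[:,:2]-ce).T[::-1])).round())
# bolt/padlock by colour vs wood
hsv=cv2.cvtColor(s["color"],cv2.COLOR_BGR2HSV)
def colrect(n,b,m,z0=.002,z1=.05):
    m=m&region(s,W,b,z0,z1); p=W[m];print(n,len(p),*rect(p),"mean",p.mean(0).round(4))
print("hsv padlock",hsv[157,[400,405,413,418]].tolist(),"wood",hsv[170,413].tolist(),"bolt",hsv[230,[218,228,237]].tolist())
m=hsv[...,2]>150
colrect("padlock brass",(595,220,675,270),m&(hsv[...,1]>90)&(hsv[...,0]>12),.01); colrect("padlock steel",(595,220,675,270),m&(hsv[...,1]<70))
colrect("bolt",(325,335,390,380),m); colrect("pull",(300,225,370,265),m,.012)
rd=(hsv[...,1]>200)&((hsv[...,0]<6)|(hsv[...,0]>174))&(hsv[...,2]>150)
colrect("lidred",(575,270,680,370),rd,.0,.04)
E
```

```text
lidflange 1572 [ 455.4 -348.9] [172.9 187.7] 84.0 z [0.0097 0.0141 0.0183] mean [ 0.451  -0.3507  0.0141]
knob 116 [ 421.4 -298.5] [ 40.6 144. ] 37.7 z [0.0373 0.0442 0.0478] mean [ 0.4195 -0.3055  0.0439]
tape 253 [ 378.  -224.4] [78.5 73.9] 88.9 z [0.0404 0.0446 0.0485] mean [ 0.3779 -0.2244  0.0444]
glue 253 [743.8 195.3] [43.4 48.9] 26.0 z [0.0621 0.0954 0.1407] mean [0.7386 0.1938 0.0997]
spray 406 [ 719.3 -166.8] [48.8 49.3] 83.7 z [0.0596 0.1459 0.1529] mean [ 0.7134 -0.1631  0.1272]
button [0.4654 0.0053 0.0664] 59 [0.0632 0.0702]
button in scale [-0.13814517 -0.04495656]
rim [0.44893052 0.35450491] 0.06384181890096648 249
lugs [  71.   70.   69.   73.   73.   75.   75.   78.   78.   77.   80.   80.
   80.   83.   83.   82.   85.   85.  -87.  -88.  -87.   87.  -90.  -90.
  -90.   90.   90.  -92.  -92.  -92.   92.   92.  -95.  -95.  -94.  -97.
  -97.  -97. -100.  -99. -102. -102. -101. -105. -104. -108. -107. -106.
 -110. -109. -108. -111.]
hsv padlock [[10, 162, 107], [17, 126, 81], [19, 135, 215], [18, 133, 214]] wood [10, 137, 119] bolt [[17, 91, 109], [27, 11, 235], [18, 138, 190]]
padlock brass 168 [ 601.2 -400.1] [43.6 39.1] 84.8 mean [ 0.6013 -0.3994  0.0223]
padlock steel 40 [ 603.9 -362.2] [26.5 30.2] 87.0 mean [ 0.605  -0.3612  0.0149]
bolt 224 [381.7 201.1] [83.8 33.7] 79.4 mean [0.3836 0.2015 0.014 ]
pull 109 [617.8 242.3] [80.2 13.2] 81.1 mean [0.6174 0.2422 0.0269]
lidred 0 [0. 0.] [0. 0.] 0.0 mean [nan nan nan]<stdin>:16: RuntimeWarning: Mean of empty slice.
  ret = um.true_divide(
```

```bash
python3 - <<'E'
from h import *
move(.5,-.15,.27,80.5)
E
```

```text
pos [ 0.2105 -0.588   0.2523] shift [ 0.6298 -0.0342 -0.8402] turn [-1.4651  0.3799  0.3827]
 toolX [-0.3369  0.9415  0.002 ] toolY [-8.0e-04  1.8e-03 -1.0e+00] toolZ [-9.415e-01 -3.369e-01  1.000e-04] q [-0.97  0.39  0.01 -0.   -1.19 -0.26] w 0.0857 F [-0.1  0.5  0.7] t 0.1
```

```bash
sed -i 's/Z=np.array(\[0,0,-1.\]); Y=np.cross(Z,X)/Y=np.array([0,0,-1.]); Z=np.cross(X,Y)/' h.py; python3 - <<'E'
from h import *
move(.5,-.15,.27,80.5)
E
```

```text
pos [ 0.2105 -0.588   0.2523] shift [ 0.6298 -0.0342 -0.8402] turn [-0.0006  0.4864  0.0018]
 toolX [-0.3369  0.9415  0.002 ] toolY [-8.0e-04  1.8e-03 -1.0e+00] toolZ [-9.415e-01 -3.369e-01  1.000e-04] q [-0.97  0.39  0.01 -0.   -1.19 -0.26] w 0.0857 F [-0.1  0.5  0.7] t 0.1
```

```bash
python3 -m jog '[0.63,-0.034,-0.84,0,0.486,0.002, 0.63,-0.034,-0.84,0,0.486,0.002, 0.63,-0.034,-0.84,0,0.486,0.002, 0.63,-0.034,-0.84,0,0.486,0.002, 0.63,-0.034,-0.84,0,0.486,0.002, 0.63,-0.034,-0.84,0,0.486,0.002, 0.63,-0.034,-0.84,0,0.486,0.002, 0.63,-0.034,-0.84,0,0.486,0.002, 0.63,-0.034,-0.84,0,0.486,0.002, 0.63,-0.034,-0.84,0,0.486,0.002, 0.63,-0.034,-0.84,0,0.486,0.002, 0.63,-0.034,-0.84,0,0.486,0.002, 0.63,-0.034,-0.84,0,0.486,0.002]' 0.1 60; python3 -c "
from h import *
move(.4375,.2865,.18,80.5)"
```

```text
time: 1.4
position: [0.4999, -0.1495, 0.2697]
ee_rot: [-0.539, 0.539, 0.457, -0.458]
ft_force: [-1.0, -0.3, 1.0]
width: 0.0472
pos [ 0.4999 -0.1495  0.2697] shift [0.8404 0.1779 0.2649] turn [-0.0009  0.0022 -0.002 ]
 toolX [ 0.1627  0.9867 -0.0021] toolY [-0.0013 -0.0019 -1.    ] toolZ [-0.9867  0.1627  0.001 ] q [ 0.02  0.2  -0.22  0.   -1.16 -1.76] w 0.0472 F [-1.  -0.3  1. ] t 1.4
```

```bash
python3 -m jog '[0.84,0.03,0.265,0,0.002,0, 0.84,0.03,0.265,0,0.002,0, 0.84,0.03,0.265,0,0.002,0, 0.84,0.03,0.265,0,0.002,0, 0.84,0.03,0.265,0,0.002,0, 0.84,0.03,0.265,0,0.002,0, 0.84,0.03,0.265,0,0.002,0, 0.84,0.03,0.265,0,0.002,0, 0.84,0.03,0.265,0,0.002,0, 0.84,0.178,0.265,0,0.002,0, 0.84,0.178,0.265,0,0.002,0, 0.84,0.178,0.265,0,0.002,0, 0.84,0.178,0.265,0,0.002,0]'; python3 - <<'E'
from h import *
move(.4375,.2865,.069,80.5)
s=r.snapshot("scene"); cv2.imwrite("pics/a1.png",cv2.resize(s["color"][80:240,200:400],(800,640))[:600])
E
```

```text
time: 2.7
position: [0.4391, 0.2849, 0.181]
ee_rot: [-0.539, 0.541, 0.456, -0.457]
ft_force: [1.1, 0.1, -0.3]
width: 0.0471
pos [0.4391 0.2849 0.181 ] shift [0.0032 0.224  0.004 ] turn [ 0.0012 -0.0023 -0.0022]
 toolX [ 0.1675  0.9859 -0.0023] toolY [ 9.0e-04 -2.5e-03 -1.0e+00] toolZ [-0.9859  0.1675 -0.0013] q [ 0.89  0.28 -0.35  0.   -0.95 -2.63] w 0.0471 F [ 1.1  0.1 -0.3] t 2.7
```

View pics/a1.png

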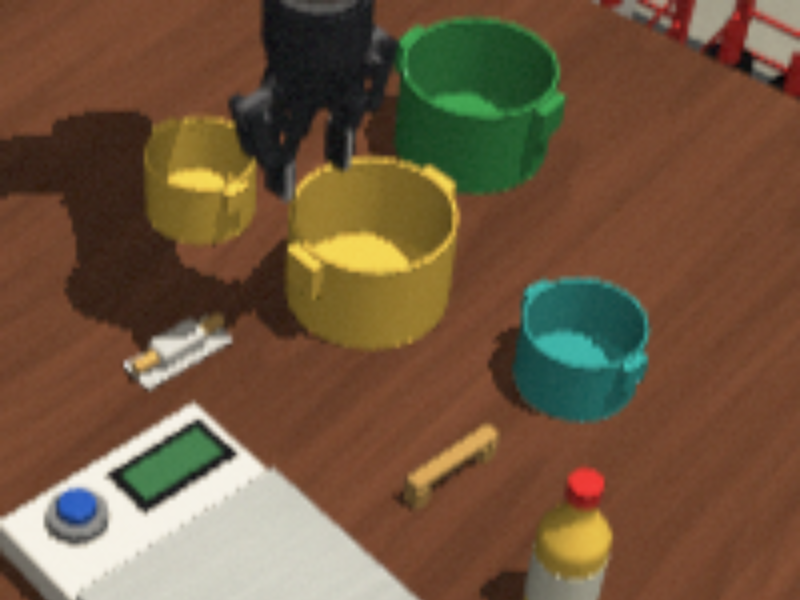

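The gripper hangs above the tub's near lug (lug at about (305,265) in the crop, fingers at (285,190) and still 75 mm higher). I'm descending.

```bash
python3 -m jog '[0.003,0.06,0.004,0,-0.002,0, 0.003,0.12,0.004,0,-0.002,0, 0.003,0.17,0.004,0,-0.002,0, 0.003,0.2,0.004,0,-0.002,0, 0.003,0.224,0.004,0,-0.002,0, 0.003,0.224,0.004,0,-0.002,0, 0.003,0.224,0.004,0,-0.002,0]' && python3 -m jog '[0,0,0,0,0,0, 0,0,0,0,0,0, 0,0,0,0,0,0, 0,0,0,0,0,0, 0,0,0,0,0,0, 0,0,0,0,0,0]' -1 60;  python3 - <<'E'
from h import *
move(.4375,.2865,.229,80.5)
E
```

```text
time: 3.45
position: [0.4375, 0.2877, 0.0696]
ee_rot: [-0.539, 0.54, 0.457, -0.457]
ft_force: [-0.3, -0.3, -0.2]
width: 0.0474
time: 4.05
position: [0.4375, 0.2883, 0.0696]
ee_rot: [-0.539, 0.54, 0.458, -0.457]
ft_force: [0.1, 0.6, 6.5]
width: 0.0143
pos [0.4375 0.2883 0.0696] shift [-0.0034 -0.3188 -0.0014] turn [0.0024 0.0014 0.0006]
 toolX [1.636e-01 9.865e-01 6.000e-04] toolY [ 2.6e-03  2.0e-04 -1.0e+00] toolZ [-0.9865  0.1636 -0.0025] q [ 0.89  0.43 -0.47  0.   -0.67 -2.63] w 0.0143 F [0.1 0.6 6.5] t 4.05
```

```bash
python3 -m jog '[0,-0.03,0,0,0,0, 0,-0.08,0,0,0,0, 0,-0.14,0,0,0,0, 0,-0.2,0,0,0,0, 0,-0.26,0,0,0,0, 0,-0.3,0,0,0,0, 0,-0.3,0,0,0,0, 0,-0.3,0,0,0,0]';  python3 - <<'E'
from h import *
move(.5976,-.0401,.19,80.5)
s=r.snapshot("top"); W=cloud(s)
p=W[(W[...,2]>.21)&(W[...,2]<.245)&(W[...,0]>.35)&(W[...,1]>.27)&(W[...,0]<.56)&(W[...,1]<.45)];q=p[p[:,1]>.30]
print(len(p)); 
for _ in range(10):
    ce,ra=circ(q); d=np.hypot(*(p[:,:2]-ce).T); q=p[abs(d-.064)<.006]
print(ce,ra,len(q),np.median(q[:,2]))
A=np.c_[q[:,:2]-ce,np.ones(len(q))];print("rim plane",np.linalg.lstsq(A,q[:,2],rcond=None)[0])
E
```

```text
time: 4.85
position: [0.4356, 0.2867, 0.217]
ee_rot: [-0.539, 0.54, 0.455, -0.458]
ft_force: [-0.4, -0.1, -1.9]
width: 0.0147
pos [0.4356 0.2867 0.217 ] shift [-0.591   0.0556 -0.4276] turn [-0.0016  0.     -0.0036]
 toolX [ 0.165   0.9863 -0.0038] toolY [-0.0023 -0.0034 -1.    ] toolZ [-0.9863  0.165   0.0017] q [ 0.89  0.24 -0.3   0.   -1.04 -2.63] w 0.0147 F [-0.4 -0.1 -1.9] t 4.85
55
[0.44806936 0.35070619] 0.06362951482060138 55 0.23070504189590468
rim plane [0.01729808 0.22076061 0.23434318]
```

```bash
python3 -m jog '[-0.04,0.0,-0.03,0,0,0, -0.1,0.0,-0.08,0,0,0, -0.18,0,-0.13,0,0,0, -0.26,0,-0.19,0,0,0, -0.34,0,-0.25,0,0,0, -0.42,0,-0.3,0,0,0, -0.49,0,-0.35,0,0,0, -0.54,0,-0.39,0,0,0, -0.575,0,-0.415,0,0,0, -0.59,0.0,-0.4276,0,0,0, -0.591,0.055,-0.428,0,0,0, -0.591,0.055,-0.428,0,0,0, -0.591,0.055,-0.428,0,0,0]';  python3 - <<'E'
from h import *
s=r.snapshot("top"); W=cloud(s)
cv2.imwrite("pics/a2.png",np.vstack([cv2.resize(s["color"][100:240,200:340],(560,300)), cv2.resize(r.snapshot("scene")["color"][130:300,170:350],(560,300))]))
p=W[(W[...,2]>.16)&(W[...,2]<.23)&(W[...,0]>.52)&(W[...,1]>-.025)&(W[...,0]<.69)&(W[...,1]<.12)];q=p
for _ in range(10):
    ce,ra=circ(q); d=np.hypot(*(p[:,:2]-ce).T); q=p[abs(d-.064)<.006]
print(ce,ra,len(q),np.median(q[:,2]))
A=np.c_[q[:,:2]-ce,np.ones(len(q))];print("rim plane",np.linalg.lstsq(A,q[:,2],rcond=None)[0])
move(.5976,-.0401,.124,80.5)
E
```

```text
time: 6.2
position: [0.5983, -0.0389, 0.1904]
ee_rot: [-0.539, 0.539, 0.456, -0.459]
ft_force: [-0.0, 0.1, -0.9]
width: 0.0144
[0. 0.] 0.0 0 nan
rim plane [0. 0. 0.]
pos [ 0.5994 -0.0386  0.1923] shift [-0.0033  0.1366  0.0033] turn [ 0.0014  0.0019 -0.002 ]
 toolX [ 0.1631  0.9866 -0.0021] toolY [ 0.0011 -0.0023 -1.    ] toolZ [-0.9866  0.1631 -0.0014] q [ 0.21  0.39 -0.14  0.   -1.04 -1.94] w 0.0144 F [ 0.3 -0.6 -1.4] t 6.3
  return _methods._mean(a, axis=axis, dtype=dtype,
  ret = ret.dtype.type(ret / rcount)
```

View pics/a2.png

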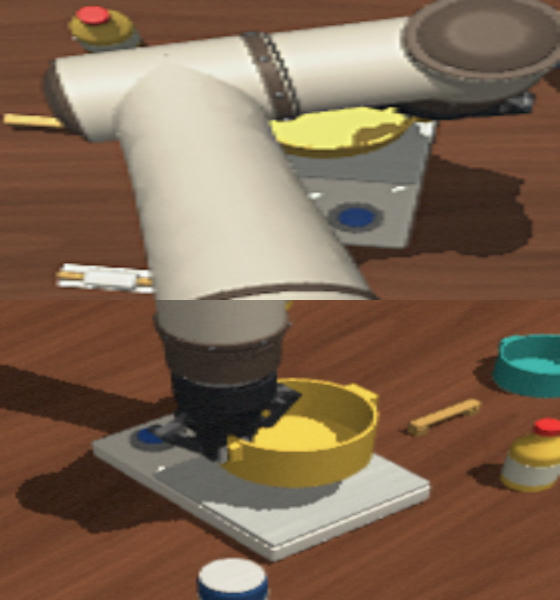

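The tub is held level above the platter (lower half: tub at (300,430), platter around (330,510)). I'm lowering it.

```bash
python3 -m jog '[-0.003,0.03,0.003,0,0.002,0, -0.003,0.06,0.003,0,0.002,0, -0.003,0.09,0.003,0,0.002,0, -0.003,0.11,0.003,0,0.002,0, -0.003,0.12,0.003,0,0.002,0, -0.003,0.13,0.003,0,0.002,0, -0.003,0.136,0.003,0,0.002,0, -0.003,0.136,0.003,0,0.002,0]'; python3 -c "
from h import *
move(.5976,-.0401,.124,80.5)
s=r.snapshot('scene'); W=cloud(s)
m=(W[...,2]>.125)&(W[...,2]<.155)&(W[...,0]>.5)&(W[...,0]<.72)&(W[...,1]>-.08)&(W[...,1]<.14)
h=cv2.cvtColor(s['color'],cv2.COLOR_BGR2HSV); m&=(h[...,0]>18)&(h[...,0]<35)&(h[...,1]>100)
p=W[m]; p=p[p[:,2]>.132]; q=p
for _ in range(10):
    ce,ra=circ(q); d=np.hypot(*(p[:,:2]-ce).T); q=p[abs(d-.064)<.006]
print(ce,ra,len(q),np.percentile(q[:,2],[10,50,90]))"
```

```text
time: 7.1
position: [0.5979, -0.0405, 0.1247]
ee_rot: [-0.539, 0.541, 0.457, -0.457]
ft_force: [-1.5, 0.6, 0.8]
width: 0.0143
pos [ 0.5979 -0.0405  0.1247] shift [0.0006 0.0014 0.0007] turn [ 0.002  -0.0008 -0.0017]
 toolX [ 0.1659  0.9861 -0.0018] toolY [ 0.0017 -0.0021 -1.    ] toolZ [-0.9861  0.1659 -0.0021] q [ 0.2   0.46 -0.23  0.   -0.88 -1.94] w 0.0143 F [-1.5  0.6  0.8] t 7.1
[0.61104861 0.02543079] 0.06352703359395757 249 [0.13349241 0.13718326 0.14042124]
```

```bash
python3 -m jog '[0,0,0,0,0,0, 0,0.001,0,0,0,0, 0,0.001,0,0,0,0, 0,0.001,0,0,0,0, 0,0.001,0,0,0,0]' -0.1; python3 -m jog '[0,-0.04,0,0,0,0, 0,-0.1,0,0,0,0, 0,-0.2,0,0,0,0, 0,-0.25,0,0,0,0, 0,-0.25,0,0,0,0]'; python3 -c "
from h import *
move(.4654,.0053,.16,80.5)"
```

```text
time: 7.65
position: [0.5974, -0.0406, 0.1231]
ee_rot: [-0.539, 0.541, 0.456, -0.457]
ft_force: [0.6, 0.6, -0.3]
width: 0.0386
time: 8.15
position: [0.5996, -0.0403, 0.2534]
ee_rot: [-0.537, 0.543, 0.459, -0.454]
ft_force: [-0.3, 0.4, 0.3]
width: 0.0384
pos [ 0.5996 -0.0403  0.2534] shift [0.0453 0.1839 0.2818] turn [ 0.0101 -0.0008  0.0004]
 toolX [1.659e-01 9.861e-01 4.000e-04] toolY [ 0.0105 -0.0014 -0.9999] toolZ [-0.9861  0.1659 -0.0106] q [ 0.2   0.34 -0.06  0.   -1.16 -1.94] w 0.0384 F [-0.3  0.4  0.3] t 8.15
```

```bash
python3 -m jog '[0.045,0.0,0.28,0,0,0, 0.045,0.0,0.28,0,0,0, 0.045,0.0,0.282,0,0,0, 0.045,0.05,0.282,0,0,0, 0.045,0.15,0.282,0,0,0, 0.045,0.22,0.282,0,0,0, 0.045,0.22,0.282,0,0,0, 0.045,0.22,0.282,0,0,0]' -1 40; python3 - <<'E'
from h import *
s=r.snapshot("scene"); W=cloud(s)
cv2.imwrite("pics/a3.png",cv2.resize(s["color"][140:300,180:360],(720,600)))
c=s["color"].astype(int); bl=(c[...,0]>c[...,2]+60)&(c[...,0]>c[...,1]+30)&(W[...,2]>.05)&(W[...,2]<.08)&(abs(W[...,0]-.465)<.03)&(abs(W[...,1]-.005)<.03)
print(bl.sum(),W[bl].mean(0) if bl.any() else 0)
move(.4654,.0053,.088,80.5)
E
```

```text
time: 8.95
position: [0.4623, 0.005, 0.138]
ee_rot: [-0.539, 0.541, 0.456, -0.458]
ft_force: [-0.5, 0.7, -0.5]
width: -0.0
65 [0.46837308 0.00455883 0.06454191]
pos [0.4632 0.0053 0.1391] shift [ 0.0009  0.1023 -0.004 ] turn [ 0.0023 -0.0008 -0.0016]
 toolX [ 0.1659  0.9861 -0.0017] toolY [ 0.0021 -0.0021 -1.    ] toolZ [-0.9861  0.1659 -0.0025] q [ 0.37  0.24 -0.54  0.   -0.79 -2.11] w -0.0 F [-0.   0.4  0.4] t 9.0
```

View pics/a3.png

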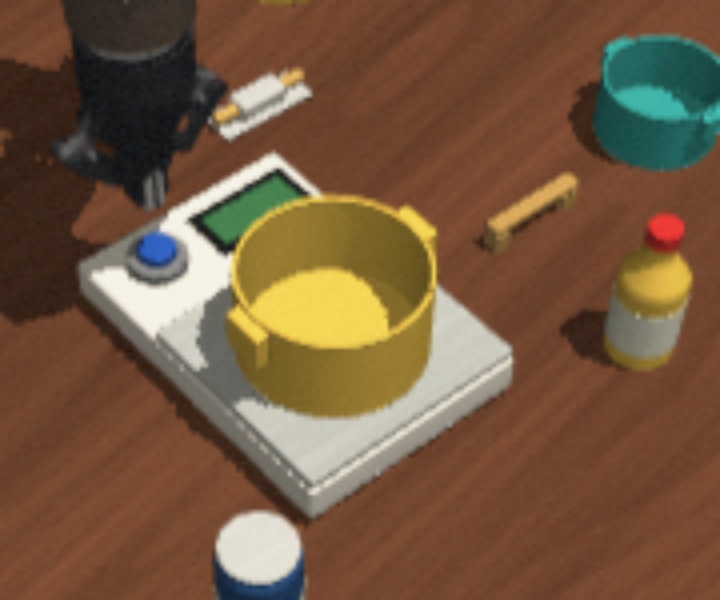

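The tub stands released mid-platter at (330,300) and the closed fingers are above the button at (157,250). Next is the press.

```bash
python3 -m jog '[0.002,0.05,-0.005,0,0,0, 0.002,0.09,-0.005,0,0,0, 0.002,0.1,-0.006,0,0,0, 0.002,0.104,-0.006,0,0,0, 0.002,0.108,-0.006,0,0,0, 0.002,0.108,-0.006,0,0,0]';python3 -m jog '[0,0.002,0,0,0,0, 0,0.004,0,0,0,0, 0,0.004,0,0,0,0]'
```

```text
time: 9.6
position: [0.4658, 0.0055, 0.0851]
ee_rot: [-0.539, 0.541, 0.457, -0.456]
ft_force: [-1.6, -1.6, 3.7]
width: 0.0001
time: 9.9
position: [0.4658, 0.0056, 0.083]
ee_rot: [-0.539, 0.541, 0.457, -0.457]
ft_force: [-3.0, -0.5, 9.2]
width: -0.0
```

```bash
python3 -m jog '[0,0.002,0,0,0,0, 0,0.003,0,0,0,0, 0,0.003,0,0,0,0, 0,0.003,0,0,0,0]';python3 -m jog '[0,-0.02,0,0,0,0, 0,-0.1,0,0,0,0, 0,-0.2,0,0,0,0, 0,-0.3,0,0,0,0, 0,-0.32,0,0,0,0]' -0.2 60; python3 - <<'E'
from h import *
move(.3825,.201,.08,-10)
s=r.snapshot("top");W=cloud(s)
p=W[region(s,W,(325,335,390,380),.014,.04)];print(rect(p),len(p))
E
```

```text
time: 10.3
position: [0.4658, 0.0055, 0.0828]
ee_rot: [-0.539, 0.541, 0.457, -0.457]
ft_force: [-6.5, 0.1, 19.0]
width: -0.0001
time: 10.8
position: [0.4687, 0.0067, 0.2469]
ee_rot: [-0.537, 0.543, 0.461, -0.453]
ft_force: [1.1, -0.4, -0.4]
width: 0.0343
pos [0.4687 0.0067 0.2469] shift [0.3536 0.3318 0.2389] turn [ 0.0131 -1.4919 -0.0076]
 toolX [0.1653 0.9862 0.0036] toolY [ 0.0143  0.0013 -0.9999] toolZ [-0.9861  0.1653 -0.0138] q [ 0.36  0.11 -0.38  0.   -1.06 -2.1 ] w 0.0343 F [ 1.1 -0.4 -0.4] t 10.8
(array([0., 0.]), array([0., 0.]), 0.0) 0
```

```bash
python3 -m jog '[0.354,0.15,0.239,0,-0.9,0, 0.354,0.15,0.239,0,-0.9,0, 0.354,0.15,0.239,0,-0.9,0, 0.354,0.15,0.239,0,-0.9,0, 0.354,0.15,0.239,0,-0.9,0, 0.354,0.15,0.239,0,-0.9,0, 0.354,0.15,0.239,0,-0.9,0, 0.354,0.15,0.239,0,-0.9,0]'; python3 - <<'E'
from h import *
move(.3825,.201,.1,-9.8)
s=r.snapshot("scene");W=cloud(s)
h=cv2.cvtColor(s["color"],cv2.COLOR_BGR2HSV)
m=(abs(W[...,0]-.3825)<.06)&(abs(W[...,1]-.2)<.06)
p=W[m&(W[...,2]>.015)&(W[...,2]<.03)];print(rect(p),len(p))
p=W[m&(h[...,2]>150)&(W[...,2]<.03)];print(rect(p),len(p))
cv2.imwrite("pics/a4.png",cv2.resize(s["color"][130:210,200:310],(800,582)))
E
```

```text
time: 11.65
position: [0.3761, 0.2, 0.1636]
ee_rot: [0.274, -0.274, -0.651, 0.653]
ft_force: [-0.0, 0.8, -0.0]
width: 0.034
pos [0.3761 0.2    0.1636] shift [-0.0073  0.1271 -0.011 ] turn [-3.90e-03 -5.96e-01 -2.00e-04]
 toolX [-0.7001  0.714  -0.0014] toolY [-0.0017 -0.0036 -1.    ] toolZ [-0.714  -0.7001  0.0037] q [ 0.87  0.14 -0.58  0.   -0.85 -1.67] w 0.034 F [-0.   0.8 -0. ] t 11.65
(array([384.5, 200.1]), array([81.4, 24.1]), 81.6) 98
(array([384.4, 194. ]), array([ 74.6, 123.1]), 28.1) 223
```

View pics/a4.png

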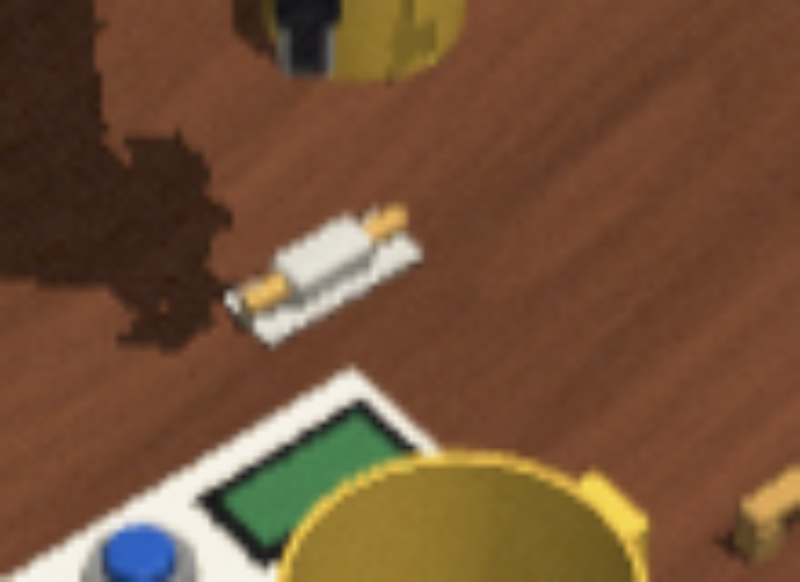

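The bolt is undisturbed (housing at (325,255) in the crop) and the finger is above and behind it. I'll turn and then descend.

```bash
python3 -m jog '[-0.009,0.08,-0.013,0,-0.59,0, -0.009,0.08,-0.013,0,-0.59,0, -0.009,0.08,-0.013,0,-0.59,0, -0.009,0.08,-0.013,0,-0.59,0, -0.009,0.14,-0.013,0,-0.59,0, -0.009,0.2,-0.013,0,-0.59,0, -0.009,0.23,-0.013,0,-0.59,0, -0.009,0.23,-0.013,0,-0.59,0]'; python3 - <<'E'
from h import *
move(.383,.2005,.0285,-9)
E
```

```text
time: 12.5
position: [0.3835, 0.1995, 0.0478]
ee_rot: [0.065, -0.062, -0.702, 0.707]
ft_force: [-0.2, -1.5, 0.4]
width: 0.0338
pos [0.3835 0.1995 0.0478] shift [ 0.0013  0.0387 -0.002 ] turn [-0.0065 -0.0217  0.0026]
 toolX [-0.9839  0.1789  0.0026] toolY [-0.0038 -0.0063 -1.    ] toolZ [-0.1788 -0.9839  0.0069] q [ 0.86  0.35 -0.7   0.   -0.52 -1.04] w 0.0338 F [-0.2 -1.5  0.4] t 12.5
```

```bash
python3 -m jog '[0.001,0.02,-0.002,-0.006,-0.022,0, 0.001,0.03,-0.002,-0.006,-0.022,0, 0.001,0.038,-0.002,-0.006,-0.022,0, 0.001,0.038,-0.002,-0.006,-0.022,0]'; python3 -m jog '[0,0,0,0,0,0, 0,0,0,0,0,0, 0,0,0,0,0,0, 0,0,0,0,0,0, 0,0,0,0,0,0]' -1 70; python3 -m jog '[0,-0.03,0,0,0,0, 0,-0.1,0,0,0,0, 0,-0.2,0,0,0,0, 0,-0.3,0,0,0,0, 0,-0.37,0,0,0,0, 0,-0.4,0,0,0,0, 0,-0.4,0,0,0,0]'; python3 - <<'E'
from h import *
move(.611,.0254,.2,-9)
E
```

```text
time: 12.9
position: [0.3844, 0.2021, 0.0311]
ee_rot: [-0.055, 0.055, 0.706, -0.704]
ft_force: [0.6, 0.2, -0.6]
width: 0.0339
time: 13.4
position: [0.3844, 0.2023, 0.0317]
ee_rot: [-0.054, 0.055, 0.707, -0.703]
ft_force: [-1.2, -0.9, 6.6]
width: 0.0204
time: 14.1
position: [0.3849, 0.2022, 0.2335]
ee_rot: [-0.053, 0.056, 0.708, -0.702]
ft_force: [0.1, 0.6, -0.8]
width: 0.0203
pos [0.3849 0.2022 0.2335] shift [-0.501   0.0664  0.2805] turn [ 0.0095  0.0024 -0.0041]
 toolX [-0.9881  0.154  -0.0043] toolY [ 0.0058  0.0091 -0.9999] toolZ [-0.154  -0.988  -0.0099] q [ 0.86  0.07 -0.47 -0.   -1.03 -1.01] w 0.0203 F [ 0.1  0.6 -0.8] t 14.1
```

```bash
python3 -m jog '[-0.1,0,0.06,0,0,0, -0.2,0,0.12,0,0,0, -0.3,0,0.17,0,0,0, -0.4,0,0.22,0,0,0, -0.48,0.02,0.26,0,0,0, -0.53,0.04,0.28,0,0,0, -0.541,0.06,0.2805,0.01,0.002,0, -0.541,0.067,0.2805,0.01,0.002,0, -0.541,0.067,0.2805,0.01,0.002,0]'; python3 - <<'E'
from h import *
move(.631,.0223,.1,-9)
E
```

```text
time: 15.0
position: [0.628, 0.0216, 0.1947]
ee_rot: [0.057, -0.054, -0.702, 0.708]
ft_force: [-0.7, 0.6, -1.4]
width: 0.02
pos [0.628  0.0216 0.1947] shift [-0.0064  0.1894 -0.0038] turn [-0.0073  0.0005  0.004 ]
 toolX [-0.9878  0.1559  0.0042] toolY [-0.0053 -0.0069 -1.    ] toolZ [-0.1559 -0.9877  0.0076] q [ 0.29  0.44 -0.06  0.01 -1.08 -0.45] w 0.02 F [-0.7  0.6 -1.4] t 15.0
```

```bash
python3 -m jog '[-0.005,0.05,-0.003,-0.006,0,0.003, -0.005,0.1,-0.003,-0.006,0,0.003, -0.005,0.15,-0.003,-0.006,0,0.003, -0.005,0.18,-0.003,-0.006,0,0.003, -0.005,0.19,-0.003,-0.006,0,0.003, -0.005,0.19,-0.003,-0.006,0,0.003]'; python3 -m jog '[0,0,0,0,0,0, 0,0,0,0,0,0, 0,0,0,0,0,0, 0,0,0,0,0,0]' -0.3; python3 -m jog '[0,-0.05,0,0,0,0, 0,-0.1,0,0,0,0, 0,-0.2,0,0,0,0, 0,-0.3,0,0,0,0, 0,-0.3,0,0,0,0]'; python3 - <<'E'
from h import *
s=r.snapshot("scene");W=cloud(s); h=cv2.cvtColor(s["color"],cv2.COLOR_BGR2HSV)
m=(abs(W[...,0]-.618)<.07)&(abs(W[...,1]-.242)<.07)
p=W[m&(W[...,2]>.022)&(W[...,2]<.035)];print(rect(p),len(p))
move(.618,.242,.1,-9)
cv2.imwrite("pics/a5.png",cv2.resize(s["color"][140:300,180:360],(720,600)))
E
```

```text
time: 15.6
position: [0.6312, 0.0232, 0.1032]
ee_rot: [-0.053, 0.056, 0.705, -0.705]
ft_force: [-2.0, 1.4, 0.9]
width: 0.0201
time: 16.0
position: [0.6325, 0.0218, 0.1024]
ee_rot: [0.054, -0.057, -0.705, 0.705]
ft_force: [-1.7, 1.0, 1.4]
width: 0.0297
time: 16.5
position: [0.636, 0.0219, 0.2612]
ee_rot: [-0.048, 0.062, 0.706, -0.704]
ft_force: [0.7, -0.9, -0.7]
width: 0.0298
(array([618.8, 242.1]), array([81.7, 15.2]), 82.4) 108
pos [0.634  0.022  0.2568] shift [ 0.1045  0.3138 -0.4285] turn [ 0.0035  0.0003 -0.0126]
 toolX [-0.9877  0.1561 -0.0132] toolY [ 0.0136  0.0015 -0.9999] toolZ [-0.1561 -0.9877 -0.0036] q [ 0.29  0.39  0.03  0.   -1.19 -0.45] w 0.0299 F [-0.1 -0.1 -0.9] t 16.55
```

View pics/a5.png

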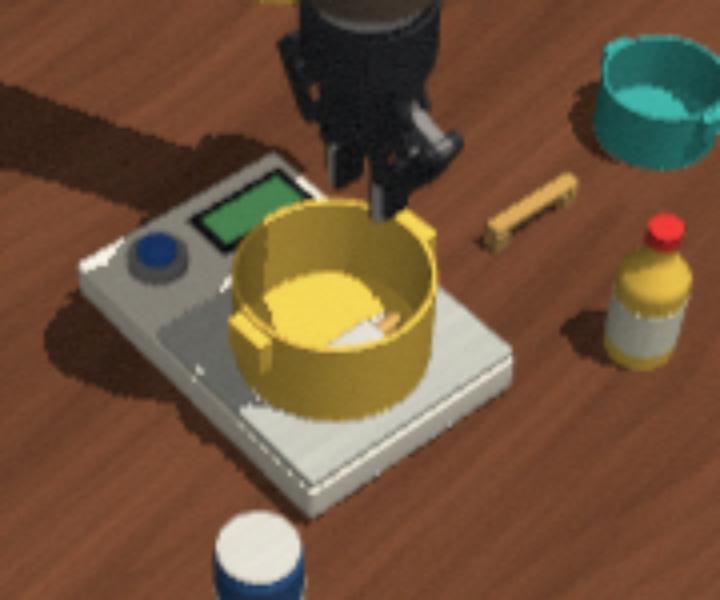

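The bolt lies in the tub (365,330), and the pull at (530,210) hasn't moved. I'll take the pull next.

```bash
python3 -m jog '[0.05,0.0,-0.1,0,0,0, 0.1,0.0,-0.2,0,0,0, 0.104,0.0,-0.3,0,0,0, 0.104,0.0,-0.4,0,0,0, 0.104,0.1,-0.4285,0,0.005,-0.01, 0.104,0.2,-0.4285,0,0.005,-0.01, 0.104,0.3,-0.4285,0,0.005,-0.01, 0.104,0.38,-0.4285,0,0.005,-0.01, 0.104,0.38,-0.4285,0,0.005,-0.01]'; python3 - <<'E'
from h import *
move(.6185,.242,.028,-8.5)
E
```

```text
time: 17.45
position: [0.6094, 0.2384, 0.0528]
ee_rot: [0.066, -0.05, -0.701, 0.708]
ft_force: [-0.8, -1.7, -1.1]
width: 0.03
pos [0.6094 0.2384 0.0528] shift [-0.0178  0.049  -0.0105] turn [-0.0105 -0.0147  0.0201]
 toolX [-0.9864  0.1631  0.0209] toolY [-0.0225 -0.0076 -0.9997] toolZ [-0.1629 -0.9866  0.0112] q [ 0.62  0.63 -0.12 -0.01 -0.84 -0.77] w 0.03 F [-0.8 -1.7 -1.1] t 17.45
```

```bash
python3 -m jog '[-0.018,0,-0.01,-0.01,-0.015,0.02, -0.018,0,-0.01,-0.01,-0.015,0.02, -0.018,0.0,-0.01,-0.01,-0.015,0.02]'; python3 - <<'E'
from h import *
move(.6185,.242,.028,-8.5)
E
```

```text
time: 17.75
position: [0.6261, 0.2459, 0.0651]
ee_rot: [-0.045, 0.059, 0.71, -0.701]
ft_force: [0.7, 0.2, -0.4]
width: 0.0297
pos [0.6261 0.2459 0.0651] shift [0.0152 0.0737 0.0109] turn [ 0.0136  0.002  -0.0178]
 toolX [-0.9891  0.1458 -0.0187] toolY [ 0.0206  0.0113 -0.9997] toolZ [-0.1456 -0.9892 -0.0142] q [ 0.62  0.62 -0.1   0.   -0.83 -0.76] w 0.0297 F [ 0.7  0.2 -0.4] t 17.75
```

```bash
python3 -m jog '[0,0,0,0,0,0, 0,0,0,0,0,0, 0,0,0,0,0,0]'; python3 - <<'E'
from h import *
move(.6185,.242,.028,-8.5)
E
```

```text
time: 18.05
position: [0.6245, 0.2451, 0.0628]
ee_rot: [-0.046, 0.057, 0.709, -0.702]
ft_force: [0.4, 0.6, 0.4]
width: 0.0297
pos [0.6245 0.2451 0.0628] shift [0.0121 0.0693 0.0087] turn [ 0.0109  0.0019 -0.0145]
 toolX [-0.9892  0.1459 -0.0152] toolY [ 0.0167  0.0091 -0.9998] toolZ [-0.1458 -0.9893 -0.0114] q [ 0.62  0.63 -0.1   0.   -0.82 -0.76] w 0.0297 F [0.4 0.6 0.4] t 18.05
```

```bash
python3 -m jog '[0.012,0.02,0.009,0.011,0.002,-0.0145, 0.012,0.04,0.009,0.011,0.002,-0.0145, 0.012,0.055,0.009,0.011,0.002,-0.0145, 0.012,0.065,0.009,0.011,0.002,-0.0145, 0.012,0.069,0.009,0.011,0.002,-0.0145, 0.012,0.069,0.009,0.011,0.002,-0.0145]'; python3 -m jog '[0,0,0,0,0,0, 0,0,0,0,0,0, 0,0,0,0,0,0, 0,0,0,0,0,0, 0,0,0,0,0,0]' -1 70; python3 -m jog '[0,-0.03,0,0,0,0, 0,-0.1,0,0,0,0, 0,-0.2,0,0,0,0, 0,-0.3,0,0,0,0, 0,-0.37,0,0,0,0, 0,-0.4,0,0,0,0, 0,-0.4,0,0,0,0, 0,-0.4,0,0,0,0]'; python3 - <<'E'
from h import *
move(.608,.0259,.2,-8.5)
E
```

```text
time: 18.65
position: [0.6183, 0.2416, 0.0267]
ee_rot: [0.053, -0.052, -0.705, 0.706]
ft_force: [0.8, 0.5, 0.5]
width: 0.0298
time: 19.15
position: [0.6186, 0.2419, 0.0276]
ee_rot: [0.053, -0.052, -0.705, 0.705]
ft_force: [0.3, 0.6, 1.6]
width: 0.013
time: 19.95
position: [0.6178, 0.2416, 0.227]
ee_rot: [0.053, -0.052, -0.705, 0.705]
ft_force: [-0.1, -0.2, -1.9]
width: 0.0122
pos [0.6178 0.2416 0.227 ] shift [-0.0447  0.0543  0.4295] turn [-0.0009 -0.0004  0.002 ]
 toolX [-0.989   0.1482  0.0021] toolY [-2.2e-03 -7.0e-04 -1.0e+00] toolZ [-0.1482 -0.989   0.001 ] q [ 0.62  0.47  0.07 -0.   -1.18 -0.76] w 0.0122 F [-0.1 -0.2 -1.9] t 19.95
```

```bash
python3 -m jog '[-0.01,0,0.06,0,0,0, -0.02,0,0.14,0,0,0, -0.027,0,0.22,0,0,0, -0.027,0,0.3,0,0,0, -0.027,0.01,0.37,0,0,0, -0.027,0.03,0.42,0,0,0, -0.027,0.05,0.4295,0,0,0, -0.027,0.05,0.4295,0,0,0, -0.027,0.05,0.4295,0,0,0, -0.027,0.05,0.4295,0,0,0]'; python3 - <<'E'
from h import *
move(.599,.0273,.094,-8.5)
E
```

```text
time: 20.95
position: [0.6005, 0.0285, 0.2024]
ee_rot: [0.052, -0.052, -0.705, 0.706]
ft_force: [0.6, -0.1, -1.0]
width: 0.0127
pos [0.6005 0.0285 0.2024] shift [0.0025 0.2168 0.0026] turn [-0.001   0.0013  0.0007]
 toolX [-9.892e-01  1.465e-01  7.000e-04] toolY [-9.e-04 -9.e-04 -1.e+00] toolZ [-0.1465 -0.9892  0.0011] q [ 0.32  0.38 -0.13  0.   -1.06 -0.46] w 0.0127 F [ 0.6 -0.1 -1. ] t 20.95
```

```bash
python3 -m jog '[0.003,0.05,0.002,0,0,0, 0.003,0.1,0.002,0,0,0, 0.003,0.15,0.002,0,0,0, 0.003,0.19,0.002,0,0,0, 0.003,0.21,0.002,0,0,0, 0.003,0.217,0.002,0,0,0, 0.003,0.217,0.002,0,0,0]'; python3 -m jog '[0,0,0,0,0,0, 0,0,0,0,0,0, 0,0,0,0,0,0, 0,0,0,0,0,0]' -0.5; python3 -m jog '[0,-0.05,0,0,0,0, 0,-0.1,0,0,0,0, 0,-0.2,0,0,0,0, 0,-0.3,0,0,0,0, 0,-0.3,0,0,0,0, 0,-0.3,0,0,0,0, 0,-0.3,0,0,0,0]'; python3 - <<'E'
from h import *
s=r.snapshot("scene");W=cloud(s); h=cv2.cvtColor(s["color"],cv2.COLOR_BGR2HSV)
m=(abs(W[...,0]-.605)<.08)&(abs(W[...,1]+.385)<.08)
mb=(h[...,2]>140)&(h[...,1]>90)&(h[...,0]>13)
p=W[m&mb&(W[...,2]>.015)&(W[...,2]<.035)];print("brass",rect(p),len(p)); p=W[m&(W[...,2]>.012)&(W[...,2]<.035)];print("all",rect(p),len(p))
move(.602,-.4,.1,-5)
cv2.imwrite("pics/a6.png",np.vstack([cv2.resize(s["color"][170:270,220:320],(560,300)),cv2.resize(s["color"][270:384,50:250],(560,300))]))
E
```

```text
time: 21.65
position: [0.5996, 0.0273, 0.0948]
ee_rot: [0.052, -0.053, -0.705, 0.705]
ft_force: [1.4, -0.3, -0.8]
width: 0.0126
time: 22.05
position: [0.5998, 0.027, 0.0956]
ee_rot: [-0.051, 0.053, 0.705, -0.705]
ft_force: [3.7, 0.6, 6.0]
width: 0.0213
time: 22.75
position: [0.5968, 0.0264, 0.242]
ee_rot: [0.055, -0.051, -0.705, 0.706]
ft_force: [0.0, 0.0, 0.4]
width: 0.0214
brass (array([ 602.8, -398.5]), array([44.7, 42.7]), 87.2) 327
all (array([ 577.1, -388.9]), array([98.3, 74.3]), 4.3) 418
pos [0.597  0.0264 0.2417] shift [-0.138   0.2847  0.8413] turn [-0.0022 -0.0588  0.0056]
 toolX [-0.9889  0.1483  0.0058] toolY [-0.0061 -0.0016 -1.    ] toolZ [-0.1483 -0.9889  0.0025] q [ 0.31  0.35 -0.08 -0.   -1.15 -0.46] w 0.0213 F [0.9 0.5 0. ] t 22.8
```

View pics/a6.png

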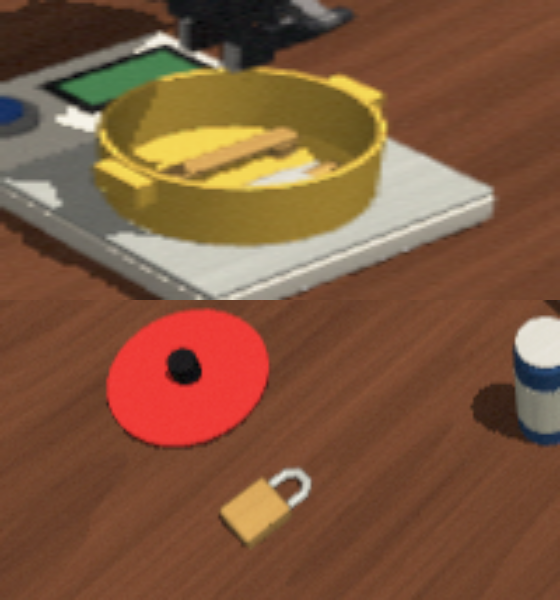

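Both bolt and pull lie in the tub (upper half). The padlock's body is at (255,512) in the lower half and unmoved.

```bash
python3 -m jog '[-0.02,0,0.1,0,0,0, -0.04,0,0.2,0,0,0, -0.06,0,0.3,0,0,0, -0.08,0,0.4,0,0,0, -0.1,0,0.5,0,0,0, -0.12,0,0.6,0,0,0, -0.138,0,0.7,0,-0.075,0.005, -0.138,0.0,0.8,0,-0.075,0.005, -0.138,0.1,0.839,0,-0.075,0.005, -0.138,0.2,0.839,0,-0.075,0.005, -0.138,0.28,0.839,0,-0.075,0.005, -0.138,0.3,0.839,0,-0.075,0.005, -0.138,0.3,0.839,0,-0.075,0.005, -0.138,0.3,0.839,0,-0.075,0.005]' 0.4 70; python3 - <<'E'
from h import *
move(.602,-.399,.0255,-4)
s=r.snapshot("top");W=cloud(s);h=cv2.cvtColor(s["color"],cv2.COLOR_BGR2HSV)
m=(abs(W[...,0]-.605)<.08)&(abs(W[...,1]+.385)<.08)&(h[...,2]>140)&(h[...,1]>90)&(h[...,0]>13)&(W[...,2]>.015)&(W[...,2]<.035);print(rect(W[m]),m.sum())
E
```

```text
time: 24.2
position: [0.606, -0.399, 0.0964]
ee_rot: [0.022, -0.027, -0.705, 0.708]
ft_force: [0.4, -0.0, 1.4]
width: 0.0601
pos [ 0.606  -0.399   0.0964] shift [0.0089 0.1418 0.0002] turn [-0.003   0.0012 -0.0066]
 toolX [-0.9976  0.0685 -0.0069] toolY [ 0.0066 -0.0036 -1.    ] toolZ [-0.0685 -0.9976  0.0031] q [-0.36  0.67  0.1   0.   -0.99  0.29] w 0.0601 F [ 0.4 -0.   1.4] t 24.2
(array([0., 0.]), array([0., 0.]), 0.0) 0
```

```bash
python3 -m jog '[0.009,0.05,0,-0.003,0,-0.0065, 0.009,0.09,0,-0.003,0,-0.0065, 0.009,0.12,0,-0.003,0,-0.0065, 0.009,0.135,0,-0.003,0,-0.0065, 0.009,0.141,0,-0.003,0,-0.0065, 0.009,0.141,0,-0.003,0,-0.0065]'; python3 -m jog '[0,0,0,0,0,0, 0,0,0,0,0,0, 0,0,0,0,0,0, 0,0,0,0,0,0, 0,0,0,0,0,0]' -1 90; python3 -m jog '[0,-0.03,0,0,0,0, 0,-0.1,0,0,0,0, 0,-0.2,0,0,0,0, 0,-0.3,0,0,0,0, 0,-0.37,0,0,0,0, 0,-0.4,0,0,0,0, 0,-0.4,0,0,0,0, 0,-0.4,0,0,0,0]'; python3 - <<'E'
from h import *
move(.604,.018,.24,-4)
E
```

```text
time: 24.85
position: [0.6009, -0.3985, 0.0245]
ee_rot: [-0.025, 0.024, 0.707, -0.706]
ft_force: [-0.1, 0.8, 0.5]
width: 0.0596
time: 25.35
position: [0.6013, -0.3987, 0.0256]
ee_rot: [-0.025, 0.025, 0.707, -0.706]
ft_force: [-0.8, 1.7, 5.9]
width: 0.0399
time: 26.15
position: [0.6001, -0.3982, 0.2226]
ee_rot: [-0.026, 0.023, 0.708, -0.705]
ft_force: [-0.5, 0.5, -2.4]
width: 0.0401
pos [ 0.6001 -0.3982  0.2226] shift [ 0.0509 -0.0315 -0.831 ] turn [ 0.0035 -0.0005  0.0041]
 toolX [-0.9975  0.0703  0.0043] toolY [-0.004  0.004 -1.   ] toolZ [-0.0703 -0.9975 -0.0037] q [-0.36  0.57  0.24 -0.   -1.24  0.29] w 0.0401 F [-0.5  0.5 -2.4] t 26.15
```

```bash
python3 -m jog '[0.0,0,-0.06,0,0,0, 0.01,0,-0.14,0,0,0, 0.015,0,-0.23,0,0,0, 0.02,0,-0.32,0,0,0, 0.025,0,-0.41,0,0,0, 0.03,0,-0.5,0,0,0, 0.034,0,-0.59,0,0,0, 0.034,0,-0.67,0,0,0, 0.034,0,-0.74,0,0,0, 0.034,0,-0.79,0,0,0, 0.034,0,-0.819,0,0,0, 0.034,0,-0.819,0,0,0, 0.034,0,-0.819,0,0,0, 0.034,0,-0.819,0,0,0]'; python3 - <<'E'
from h import *
move(.612,.0114,.118,-4)
E
```

```text
time: 27.55
position: [0.6122, 0.0098, 0.224]
ee_rot: [-0.027, 0.024, 0.707, -0.706]
ft_force: [0.3, 0.2, -2.4]
width: 0.0401
pos [0.6122 0.0098 0.224 ] shift [-0.0003  0.212  -0.0028] turn [ 0.0014 -0.0013  0.0037]
 toolX [-0.9975  0.0711  0.0039] toolY [-0.0038  0.0018 -1.    ] toolZ [-0.0711 -0.9975 -0.0015] q [ 0.28  0.39 -0.06 -0.   -1.12 -0.35] w 0.0401 F [ 0.3  0.2 -2.4] t 27.55
```

```bash
python3 -m jog '[0,0.05,-0.003,0,0,0, 0,0.1,-0.003,0,0,0, 0,0.15,-0.003,0,0,0, 0,0.19,-0.003,0,0,0, 0,0.208,-0.003,0,0,0, 0,0.212,-0.003,0,0,0, 0,0.212,-0.003,0,0,0]'; python3 -m jog '[0,0,0,0,0,0, 0,0,0,0,0,0, 0,0,0,0,0,0, 0,0,0,0,0,0, 0,0,0,0,0,0]' 0.2; python3 -m jog '[0,-0.05,0,0,0,0, 0,-0.1,0,0,0,0, 0,-0.2,0,0,0,0, 0,-0.3,0,0,0,0, 0,-0.3,0.0,0,0,0, 0,-0.3,0.1,0,0,0, 0,-0.3,0.2,0,0,0, 0,-0.3,0.3,0,0,0, 0,-0.3,0.3,0,0,0, 0,-0.3,0.3,0,0,0]'; python3 - <<'E'
from h import *
for n in("top","scene"):
    s=r.snapshot(n); np.savez(f"pics/{n}7.npz",**s)
    if n=="top": t=cv2.resize(s["color"][100:240,230:450],(560,300))
    else: q=cv2.resize(s["color"][170:270,220:320],(560,300))
    W=cloud(s);m=(W[...,2]>.10)&(W[...,2]<.135)&(np.hypot(W[...,0]-.611,W[...,1]-.0254)<.056); print(n,"high in tub",m.sum(),np.percentile(W[m][:,2],[50,95]).round(4) if m.any() else 0)
    p=W[(W[...,2]>.131)&(W[...,2]<.146)&(np.hypot(W[...,0]-.611,W[...,1]-.0254)<.075)];u=p
    for _ in range(10):
        ce,ra=circ(u); d=np.hypot(*(p[:,:2]-ce).T); u=p[abs(d-.064)<.0045]
    print("rim",ce,ra,len(u))
    b=(abs(W[...,0]-.42)<.11)&(abs(W[...,1]+.305)<.11); k=W[b&(W[...,2]>.037)&(W[...,2]<.052)]; k=k[np.hypot(k[:,0]-.378,k[:,1]+.2244)>.05]; print("knob",len(k),np.round(np.median(k,0),4),rect(k))
cv2.imwrite("pics/a7.png",np.vstack([t,q]))
move(.432,-.35,.24,-4)
E
```

```text
time: 28.25
position: [0.6128, 0.0122, 0.1192]
ee_rot: [-0.025, 0.024, 0.707, -0.706]
ft_force: [0.4, -0.5, -1.8]
width: 0.0397
time: 28.75
position: [0.6127, 0.0128, 0.1192]
ee_rot: [-0.025, 0.024, 0.708, -0.706]
ft_force: [0.3, -0.3, 0.3]
width: 0.0512
time: 29.75
position: [0.6018, -0.1386, 0.268]
ee_rot: [-0.027, 0.025, 0.707, -0.706]
ft_force: [0.9, -0.4, 0.4]
width: 0.0514
top high in tub 20 [0.1013 0.1051]
rim [0. 0.] 0.0 0
knob 56 [ 0.4901 -0.3302  0.0443] (array([ 488.9, -330.9]), array([22.4, 25. ]), 2.6)
scene high in tub 234 [0.1057 0.1106]
rim [0.61098518 0.02306457] 0.06384477172058961 364
knob 82 [ 0.4918 -0.3316  0.0423] (array([ 491. , -331.8]), array([21.6, 27.5]), 50.4)
pos [ 0.6022 -0.1367  0.2682] shift [0.3099 0.0562 0.4492] turn [0.0021 0.0004 0.0026]
 toolX [-0.9976  0.0693  0.0028] toolY [-0.0026  0.0024 -1.    ] toolZ [-0.0694 -0.9976 -0.0022] q [ 0.04  0.36  0.02 -0.   -1.22 -0.11] w 0.0513 F [-0.3 -0.2 -0.2] t 29.85
```

View pics/a7.png

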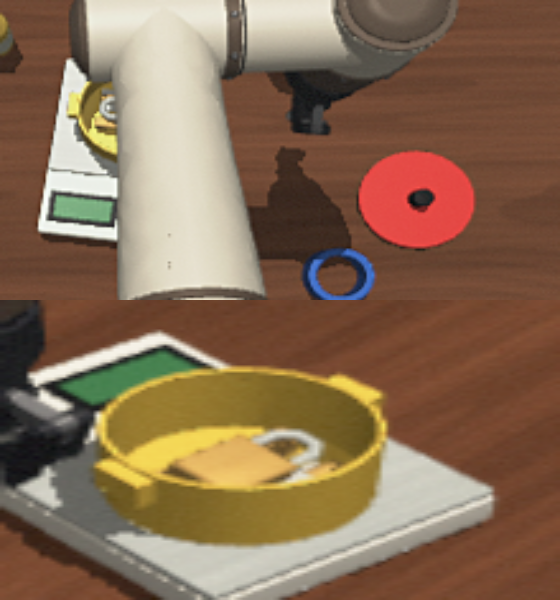

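All three fittings lie in the tub, highest point about 0.11 m, below the lid plug's 0.132. The lid was knocked to about (.490,-.331), so I'll fetch it from there.

```bash
python3 - <<'E'
from h import *
s=dict(np.load("pics/scene7.npz"));W=cloud(s);c=s["color"].astype(int)
m=(c[...,2]>150)&(c[...,1]<90)&(abs(W[...,0]-.49)<.12)&(abs(W[...,1]+.33)<.12)&(W[...,2]>0)&(W[...,2]<.03)
p=W[m];e=p[cv2.convexHull((p[:,:2]*1e4).astype(np.float32),returnPoints=False)[:,0]];print(circ(e),len(p),np.percentile(p[:,2],[10,50,90]))
move(.490,-.3313,.1,-4)
E
```

```text
(array([ 0.48679299, -0.32963105]), np.float64(0.07405806022328527)) 2197 [0.01006696 0.01275601 0.01554097]
pos [ 0.6022 -0.1367  0.2682] shift [0.196  0.336  0.4045] turn [0.0021 0.0004 0.0026]
 toolX [-0.9976  0.0693  0.0028] toolY [-0.0026  0.0024 -1.    ] toolZ [-0.0694 -0.9976 -0.0022] q [ 0.04  0.36  0.02 -0.   -1.22 -0.11] w 0.0513 F [-0.3 -0.2 -0.2] t 29.85
```

```bash
python3 -m jog '[0.05,0.0,0.1,0,0,0, 0.1,0.0,0.2,0,0,0, 0.15,0.05,0.28,0,0,0, 0.19,0.1,0.36,0,0,0, 0.198,0.2,0.4045,0.002,0,0.002, 0.198,0.28,0.4045,0.002,0,0.002, 0.198,0.336,0.4045,0.002,0,0.002, 0.198,0.336,0.4045,0.002,0,0.002, 0.198,0.336,0.4045,0.002,0,0.002, 0.198,0.336,0.4045,0.002,0,0.002]' 0.2; python3 - <<'E'
from h import *
move(.489,-.331,.041,-4)
E
```

```text
time: 30.85
position: [0.4912, -0.3316, 0.1028]
ee_rot: [0.022, -0.025, -0.706, 0.707]
ft_force: [-1.0, -0.2, 1.2]
width: 0.051
pos [ 0.4912 -0.3316  0.1028] shift [ 0.005   0.1236 -0.0012] turn [-0.0019  0.0022 -0.0039]
 toolX [-0.9977  0.0675 -0.004 ] toolY [ 0.0039 -0.0022 -1.    ] toolZ [-0.0675 -0.9977  0.002 ] q [-0.32  0.47 -0.27  0.   -0.83  0.25] w 0.051 F [-1.  -0.2  1.2] t 30.85
```

```bash
python3 -m jog '[0.003,0.04,-0.001,0,0,-0.003, 0.003,0.08,-0.001,0,0,-0.003, 0.003,0.105,-0.001,0,0,-0.003, 0.003,0.118,-0.001,0,0,-0.003, 0.003,0.123,-0.001,0,0,-0.003, 0.003,0.123,-0.001,0,0,-0.003]'; python3 -m jog '[0,0,0,0,0,0, 0,0,0,0,0,0, 0,0,0,0,0,0, 0,0,0,0,0,0, 0,0,0,0,0,0, 0,0,0,0,0,0]' -1 90; python3 -m jog '[0,-0.03,0,0,0,0, 0,-0.1,0,0,0,0, 0,-0.2,0,0,0,0, 0,-0.3,0,0,0,0, 0,-0.37,0,0,0,0, 0,-0.4,0,0,0,0, 0,-0.4,0,0,0,0, 0,-0.4,0,0,0,0]'; python3 - <<'E'
from h import *
move(.611,.0243,.24,-4)
E
```

```text
time: 31.45
position: [0.488, -0.3313, 0.0393]
ee_rot: [0.025, -0.024, -0.707, 0.707]
ft_force: [0.4, 0.7, -0.4]
width: 0.0514
time: 32.05
position: [0.4881, -0.3315, 0.0399]
ee_rot: [0.025, -0.024, -0.706, 0.707]
ft_force: [-0.1, 0.8, 6.3]
width: 0.0235
time: 32.85
position: [0.4874, -0.3307, 0.2374]
ee_rot: [-0.027, 0.023, 0.707, -0.706]
ft_force: [-0.2, -0.2, -2.6]
width: 0.0234
pos [ 0.4874 -0.3307  0.2374] shift [-0.1965 -0.0052 -0.7256] turn [ 0.0013 -0.0006  0.0051]
 toolX [-0.9975  0.0704  0.0053] toolY [-0.0052  0.0018 -1.    ] toolZ [-0.0704 -0.9975 -0.0014] q [-0.32  0.34 -0.1  -0.   -1.13  0.25] w 0.0234 F [-0.2 -0.2 -2.6] t 32.85
```

```bash
python3 -m jog '[-0.02,0,-0.06,0,0,0, -0.04,0,-0.14,0,0,0, -0.06,0,-0.22,0,0,0, -0.08,0,-0.31,0,0,0, -0.11,0,-0.4,0,0,0, -0.13,0,-0.49,0,0,0, -0.155,0,-0.58,0,0,0, -0.175,0,-0.65,0,0,0, -0.19,0,-0.7,0,0,0, -0.1965,0,-0.7256,0,0,0.004, -0.1965,0,-0.7256,0,0,0.004, -0.1965,0,-0.7256,0,0,0.004, -0.1965,0,-0.7256,0,0,0.004]'; python3 - <<'E'
from h import *
s=r.snapshot("scene");W=cloud(s);c=s["color"].astype(int)
m=(c[...,2]>120)&(c[...,1]<90)&(abs(W[...,0]-.61)<.12)&(abs(W[...,1]-.02)<.12)&(W[...,2]>.19)&(W[...,2]<.24)
p=W[m];e=p[cv2.convexHull((p[:,:2]*1e4).astype(np.float32),returnPoints=False)[:,0]];ce,ra=circ(e);print("lid",ce,ra,len(p))
A=np.c_[p[:,:2]-ce,np.ones(len(p))];print("plane",np.linalg.lstsq(A,p[:,2],rcond=None)[0])
cv2.imwrite("pics/a8.png",cv2.resize(s["color"][110:270,180:360],(720,600)))
move(.611,.0243,.175,-4)
E
```

```text
time: 34.15
position: [0.6109, 0.0226, 0.2379]
ee_rot: [0.025, -0.025, -0.706, 0.707]
ft_force: [0.3, 0.7, -1.2]
width: 0.0238
lid [0.61293603 0.0213084 ] 0.07113899898260229 1506
plane [ 0.0039871  -0.00121823  0.21029894]
pos [0.611  0.0226 0.2381] shift [ 0.0003  0.1263 -0.0035] turn [-0.0003 -0.0017  0.0001]
 toolX [-9.974e-01  7.150e-02  1.000e-04] toolY [-1.e-04 -3.e-04 -1.e+00] toolZ [-7.150e-02 -9.974e-01  3.000e-04] q [ 0.3   0.37 -0.05  0.   -1.15 -0.37] w 0.0239 F [ 0.5  0.9 -0.8] t 34.2
```

View pics/a8.png

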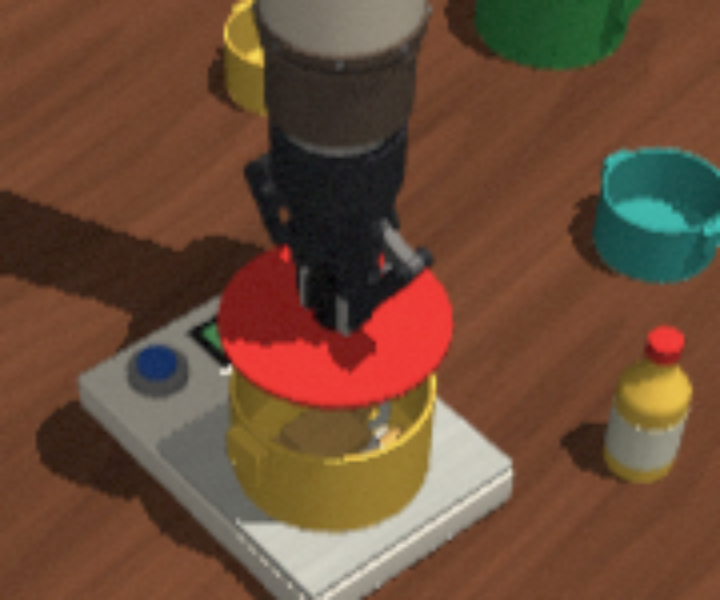

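The lid is held level, and centred over the tub to within 3 mm (lid at (335,325), tub at (330,440)). I'm correcting by 2 mm and lowering it.

```bash
python3 -m jog '[0.004,0.03,-0.005,0,0,0, 0.004,0.06,-0.005,0,0,0, 0.004,0.09,-0.005,0,0,0, 0.004,0.105,-0.005,0,0,0, 0.004,0.115,-0.005,0,0,0, 0.004,0.12,-0.005,0,0,0, 0.004,0.125,-0.005,0,0,0, 0.004,0.129,-0.005,0,0,0, 0.004,0.13,-0.005,0,0,0, 0.004,0.13,-0.005,0,0,0]'
```

```text
time: 35.2
position: [0.6098, 0.0266, 0.1735]
ee_rot: [0.024, -0.025, -0.707, 0.707]
ft_force: [1.3, -0.1, -1.2]
width: 0.0234
```

```bash
python3 -m jog '[0,0.002,0,0,0,0, 0,0.003,0,0,0,0, 0,0.003,0,0,0,0]'; python3 -m jog '[0,0,0,0,0,0, 0,0,0,0,0,0, 0,0,0,0,0,0, 0,0,0,0,0,0, 0,0,0,0,0,0]' 0; python3 -m jog '[0,-0.05,0,0,0,0, 0,-0.1,0,0,0,0, 0,-0.2,0,0,0,0, 0,-0.3,0,0,0,0, 0,-0.3,0.1,0,0,0, 0,-0.3,0.2,0,0,0, 0,-0.3,0.3,0,0,0, 0,-0.3,0.4,0,0,0, 0,-0.3,0.5,0,0,0, 0,-0.3,0.6,0,0,0, 0,-0.3,0.6,0,0,0]'; python3 - <<'E'
from h import *
for n in("scene","top"):
    s=r.snapshot(n);W=cloud(s);c=s["color"].astype(int)
    m=(c[...,2]>110)&(c[...,1]<90)&(abs(W[...,0]-.61)<.1)&(abs(W[...,1]-.02)<.1)&(W[...,2]>.12)&(W[...,2]<.165)
    p=W[m]
    if len(p)<200: print(n,len(p));continue
    e=p[cv2.convexHull((p[:,:2]*1e4).astype(np.float32),returnPoints=False)[:,0]];ce,ra=circ(e);print(n,"lid",ce,ra,len(p))
    A=np.c_[p[:,:2]-ce,np.ones(len(p))];print("plane",np.linalg.lstsq(A,p[:,2],rcond=None)[0])
    if n=="scene": cv2.imwrite("pics/a9.png",cv2.resize(s["color"][90:320,140:400],(780,600)))
print(r.get_state()["position"],r.get_state()["width"])
E
```

```text
time: 35.5
position: [0.6098, 0.0266, 0.172]
ee_rot: [0.024, -0.025, -0.707, 0.707]
ft_force: [0.1, 0.7, 0.1]
width: 0.0236
time: 36.0
position: [0.6098, 0.0265, 0.1719]
ee_rot: [0.024, -0.025, -0.707, 0.707]
ft_force: [0.4, -0.2, 0.2]
width: 0.0424
time: 37.1
position: [0.5874, -0.2782, 0.321]
ee_rot: [0.027, -0.027, -0.706, 0.707]
ft_force: [-0.1, 0.2, -0.5]
width: 0.0427
scene lid [0.61110165 0.02543171] 0.07227282001963183 1906
plane [-0.00340813  0.00466767  0.14434393]
top lid [0.61048197 0.0254366 ] 0.07103649532365316 1111
plane [-0.00422752  0.00169922  0.14575442]
[ 0.58820239 -0.27412191  0.32128115] 0.04265207390536461
```

View pics/a9.png

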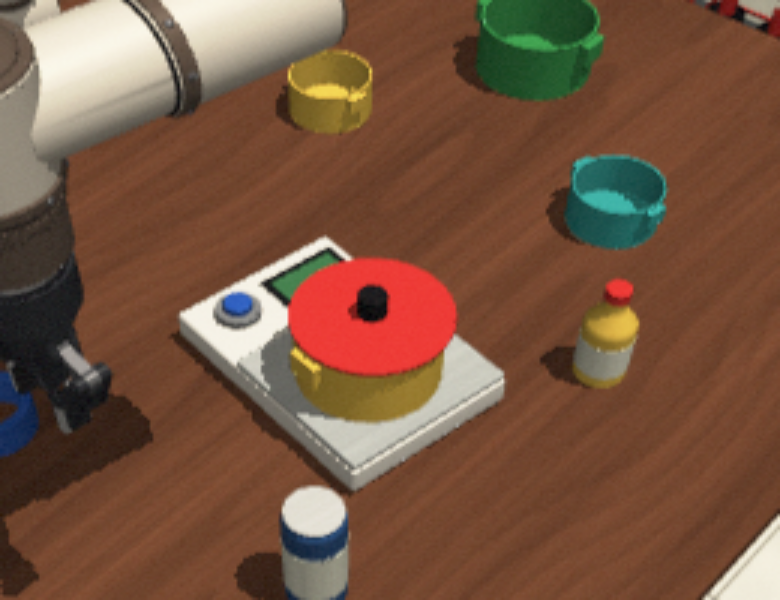

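The lid is level at z≈.145 (expected .146), with its knob up and the tub mid-platter. Before handing in, I'll check that no fitting was hidden by the arm at the start.

```bash
python3 - <<'E'
from h import *
cv2.imwrite("pics/b1.png",np.vstack([cv2.resize(r.snapshot("top")["color"],(400,300)),cv2.resize(r.snapshot("scene")["color"],(400,300))]))
E
```

```text
(no output)
```

View pics/b1.png

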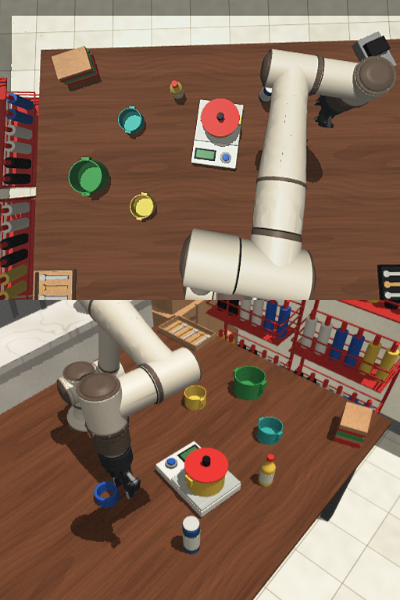

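No fittings remain on the counter, and the glue, spray can and tape are at their starting places.

```bash
python3 -c "
from bench import r
print(r.job_done())"
```

```text
the job is handed in; nothing more can be done
None
```

The order is made up and handed in after about 37 s of robot time. No result is reported at hand-in, so this rests on my own checks.

- **Tub and tare:** I stood the empty yellow tub on the platter, let go of it, and pressed the tare button to its stop (19 N at the end). The tub then measured about 3 mm from the platter's centre.
- **Fittings:** Three were on the counter: bolt, one pull and padlock. All went into the tub after the tare, and the last pictures show none left on the counter.
- **Lid:** It had been knocked a few centimetres aside during the run, so I located it again before picking it up. It sits knob up and level to within 0.3°. The flange top measured 144–146 mm against an expected 146 mm.
- **Tub and lid position:** The lid's centre measured (.611, .025), about 3 mm from the platter's centre.
- **Bystanders:** The glue bottle, spray can and tape roll look unmoved in the pictures; I did not measure them again at the end.

No final check failed. The only disagreement was 1–2 mm between the two cameras. On the way to the pull the tool was up to 9 mm off its target, which I corrected before gripping.

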